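# Square a flange in the air-clamp fixture and throw the lift-collar valve

## Task

Push the flange plate square into the corner of the clamping fixture with the aluminium drift bar, keeping the gripper itself off the plate: nudge it gently until its two edges lie flat against both stops. Lay the drift flat on the bench, off the fixture, then lift the locking collar on the air valve's lever, throw the lever all the way over away from the robot so that the clamp comes down on the plate, and let the collar drop fully home in its far notch. Leave the other things where they are.

Things in the scene. Friction and masses are not known exactly. Their poses are not given: they have to be found in the camera images.
- fixture: Clamping fixture, bolted down: steel base 20 mm high from x = -110 to +110 and y = -120 to +160 mm about its origin, on the bench. Two grey stop bars, 25 mm wide, 20 mm high, stand on the base: the far stop's face is at x = +70 mm (y = -40 to +75 mm) and stops the plate's +x travel; the left stop's face is at y = +85 mm (x = -30 to +60 mm) and stops its +y travel.
- stop_corner (a point): Point on the fixture's base top (20 mm above the bench) where the faces of the two stops would meet; axes as the fixture's.
- clamp_foot (a point): Clamp foot's underside centre: round rubber foot 24 mm across over the fixture's x = +45, y = +60 mm, 42 mm above the bench when open, 12 mm above the plate. It hangs from an air cylinder on an arm from a post behind the left stop; these stand over x = +23 to +67, y > +38 mm of the fixture and reach 132 mm above the bench.
- flange: Loose dark steel flange plate 95 (x) by 130 (y) by 10 mm thick, about 0.7 kg (may vary by a fifth), with a 50 mm bore in its middle and two small bolt holes; lies on the fixture's base, short of both stops and a little askew. Origin: centre of its underside.
- flange_corner (a point): The plate's lower corner (x = +47.5, y = +65 mm in its own frame) that belongs in the stop corner; axes as the plate's.
- drift: Drift: loose square-ended aluminium bar 160 mm long (its x), 22 mm wide (y), 24 mm high (z), with a white nylon tip on the +x end, 0.22 kg, lying on the bench to the robot's left. Origin: centre of its underside; its weight is balanced there.
- valve: Hand-lever air valve, bolted to the bench: foot 110 (x) by 90 (y) mm, aluminium body 60 by 52 mm, 46 mm high, on top a slotted steel gate of two cheeks, 36 mm wide over both (y). Origin: centre of its underside. The lever swings in its x-z plane.
- pivot (a point): Lever's hinge point, 50 mm above the bench on the valve's origin axis; the hinge axis is the valve's y.
- lever (a joint): Lever angle, rad: 0 = off, leaning 0.611 rad (35 degrees) from vertical to the valve's -x (towards the robot); 1.222 = fully thrown, leaning as far to its +x. A 12 mm stem with a black knob 28 mm across, whose top is 117 mm from the pivot. It stays where it is left (0.2 Nm of friction) and is locked at both ends by the collar.
- collar (a joint): Lift of the collar along the stem, m: 0 = fully down in a notch, 0.014 = at its upper stop. A spring pulls it down, 6 N at 0, 10 N at the stop. Two teeth under it stand in the gate's end notches: the lever passes only while it is up by at least 0.010, and it drops home only at the ends of the lever's swing.
- collar_mid (a point): Centre of the collar: a knurled steel sleeve 36 mm in diameter and 32 mm long around the stem, 57 mm from the pivot when down; the knob begins 32 mm beyond this point when the collar is down. z axis along the stem, away from the pivot; y along the hinge.
- clamp (a joint): Travel of the clamp's rod, m: follows the lever from 0 (open) to 0.016 (down); the sprung foot meets the plate at 0.012 and then presses with up to about 12 N.
- tube_offcut: Bystander: loose rectangular steel tube offcut, 130 x 60 x 40 mm, lying on the bench beyond the work.
- paste_tin: Bystander: closed grey tin, 72 mm in diameter, 85 mm high, standing on the bench beyond the valve.
- pipe_bend: Bystander: short bent piece of 42 mm steel exhaust pipe, about 150 by 150 mm, lying on the bench on the robot's side.
Mind the look-alikes: they are no part of the job. Of the things that look like the drift, the middle-sized one is meant.

How it is judged:
By the outcome, as a careful person would: the job done as asked, in the order asked, and still so for the second after the job is handed in, with the robot touching nothing.
It also fails if it takes over 72 s, if anything falls off the work surface, if the arm or the gripper's body presses on something with over 40 N, if the wrist force passes 120 N, or if a joint passes its speed limit or range.

## Robot

A 7-joint arm with a two-finger parallel gripper is mounted at the origin on the work surface. World frame = base frame: x ahead of the robot, y to its left, z up, the work surface at z = 0. Lengths are in m, angles in rad, forces in N, time in s.
With the tool pointing down it reaches from about 0.425 to 0.875 m from the base axis. Payload 4.7 kg.
Tool frame: the origin (TCP) lies midway between the tips of the shut fingers; the grasp point (between the pads) lies 19 mm behind it; z points along the fingers, x is the direction in which the jaws open and shut, and the axes are right-handed (so a half turn about z gives the same grasp; the last joint's range is limited). The gripper opens to 87 mm and grips with 3 to 60 N. Pads are 19 mm wide; open, the fingers measure 117 mm over their backs; the gripper's body (75 mm by 190 mm) begins 51 mm behind the grasp point.
Start: joints at [-1.294, 0.321, -0.07, 1.45, 0.023, 1.371, -0.057], TCP at [0.169, 0.628, 0.193] pointing down, gripper open.
Joint ranges: [-2.86, 2.86], [-0.3, 2.09], [-1.38, 1.24], [0.06, 2.45], [-1.56, 4.7], [0.09, 2.05], [-2.69, 2.69]. Speed limits (rad/s): [2.57, 2.57, 3.14, 3.14, 3.14, 3.14, 3.14].

## Interface

Orientations are given as a rotation vector (axis times angle).
In Python, from bench import get_state, eyes, ticket gives the robot as it stands.
- The arm moves only by the tool carry_out, never from a script. Its argument "motion" is a list of rows, each a list of 2 entries, a list of its own where there are three numbers: the shift along the world's x, y, z in m, then the turn about the world's z in rad. A call has 1 to 20 rows; each row is the pose to reach, as a shift and turn from the pose commanded when the call began; what a row does not reach only later rows make up. A row lasts 1/10 s, in which the tool goes at most 50 mm and 8.59 degrees, less where a joint would pass 70% of its speed; a pose out of reach is approached as far as the arm can. A call with a gripper value outside its range is refused whole. "grip" is the gripper command: -1 is fully open, 1 is shut, values between are in proportion, set as the call begins (left out, the last holds). The fingers move at their own pace and stop on an object; "squeeze" is the grip in N (left out, the last holds). Time passes only in rows, so rows that repeat a pose let the fingers close. It gives the time, the measured TCP pose, the force and the opening at its end, in the units of the state.
- get_state(): the state, without advancing time (a new reading comes with each control period).
- eyes.get_image(name): name is "side" or "top"; returns a dict with "pixels" (480x640x3 uint8, blue, green, red), "mtx" (3x3 intrinsics, pixels), "dist_coeffs" ([k1, k2, p1, p2, k3] as OpenCV has them; the pictures are not rectified), "extrinsics" (4x4, takes a point from camera to world coordinates). Camera axes: x right, y down, z forward; pixel columns grow to the right and rows downward; lengths in m; the calibration is good to about 2 mm. A picture is of the moment at which its call begins. There is no depth.
- ticket.close_job(): hands the job in, once; it reports no verdict.
The state is a dict: "time": time; "joint_positions": joint angles; "qd": joint speeds; "joint_torque": joint torques, N m; "position": TCP position; "tool_rot": TCP orientation; "ft_force": force on the tool from outside, world axes, zero at the start; "torque": the same for the moment, N m; "grip_width": opening from 0.0 (shut) to 1.0 (fully open).
Only numpy, scipy, OpenCV 4.12 (cv2) and the standard library are available. Lean on these libraries where they do the work, as an engineer would, in place of code of your own. Each camera call takes 0.05 s, during which the arm holds its last target. There are 200 camera calls.

## Working session

There is one attempt and no reset: what is moved stays moved. The work goes in short steps, Python scripts to look and compute and a tool call to move; the robot and the scene stay as the last step left them, time stands still between calls to the robot, and variables do not carry over. Pictures are saved under pics/ and viewed, about 8 in all and at most 12, crops included, and the job is handed in when it is done.

Besides the shell and the picture viewer there is one more tool, called after "Emit:" by a JSON object that holds its "fn" and its "kwargs", one argument or row to a line. carry_out: Moves the arm, as the interface text tells. Its arguments: {"type":"object","properties":{"motion":{"type":"array","items":{"type":"array"}},"grip":{"type":"number"},"squeeze":{"type":"number"}},"required":["motion"]}

```bash
ls; mkdir -p pics; cat > h.py <<'E'
import numpy as np, cv2
from bench import get_state, eyes, ticket
def grab(n,f):
    im=eyes.get_image(n); cv2.imwrite(f'pics/{f}.png',im['pixels']); np.savez(f'pics/{f}.npz',**{k:np.array(v) for k,v in im.items()}); return im
def load(f): return np.load(f'pics/{f}.npz')
def ray(f,uv):
    d=load(f); p=cv2.undistortPoints(np.array(uv,float).reshape(-1,1,2),d['mtx'],d['dist_coeffs']).reshape(-1,2)
    E=d['extrinsics']; return E[:3,3],np.c_[p,np.ones(len(p))]@E[:3,:3].T
def onz(f,uv,z):
    o,r=ray(f,uv); return o+r*((np.array(z)-o[2])/r[:,2])[:,None]
def proj(f,P):
    d=load(f); E=np.linalg.inv(d['extrinsics']); return cv2.projectPoints(np.array(P,float).reshape(-1,3),cv2.Rodrigues(E[:3,:3])[0],E[:3,3],d['mtx'],d['dist_coeffs'])[0].reshape(-1,2)
def crop(f,g,x0,y0,x1,y1,s): cv2.imwrite(f'pics/{g}.png',cv2.resize(cv2.imread(f'pics/{f}.png')[y0:y1,x0:x1],None,fx=s,fy=s,interpolation=cv2.INTER_CUBIC))
E
python3 -c "
from h import *
np.set_printoptions(precision=4,suppress=True)
for n in ['side','top']:
    i=grab(n,n+'0'); print(n,i['extrinsics'],i['mtx'])
print(get_state())"
```

```text
pics
side [[ 0.84   -0.3447  0.4191  0.0511]
 [-0.5423 -0.5071  0.6698 -0.6175]
 [-0.0184 -0.7899 -0.6129  0.7071]
 [ 0.      0.      0.      1.    ]] [[442.0733   0.     326.9132]
 [  0.     442.0733 239.8837]
 [  0.       0.       1.    ]]
top [[-0.0156 -0.9967  0.0791  0.3965]
 [-0.9998  0.0164  0.0095  0.0617]
 [-0.0108 -0.079  -0.9968  1.2271]
 [ 0.      0.      0.      1.    ]] [[518.3372   0.     318.1478]
 [  0.     518.3372 242.1699]
 [  0.       0.       1.    ]]
{'time': 0.1, 'joint_positions': array([-1.2939,  0.3218, -0.0701,  1.4516,  0.0226,  1.3708, -0.0569]), 'qd': array([ 0.002 , -0.0027, -0.0003, -0.0026, -0.    , -0.0004,  0.0008]), 'joint_torque': array([ -0.0004, -49.2573,  -0.4058, -31.3398,  -0.064 ,   0.0394,
         0.0001]), 'position': array([0.1688, 0.6271, 0.1917]), 'tool_rot': array([ 2.4924,  1.9106, -0.0021]), 'ft_force': array([-0.4691, -0.4294, -0.2118]), 'torque': array([-0.0024,  0.0313, -0.0218]), 'grip_width': 0.9993019590995726}
```

View pics/top0.png

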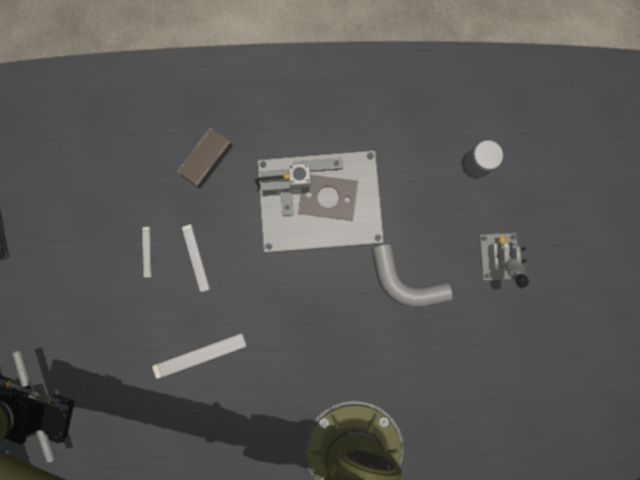

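View pics/side0.png

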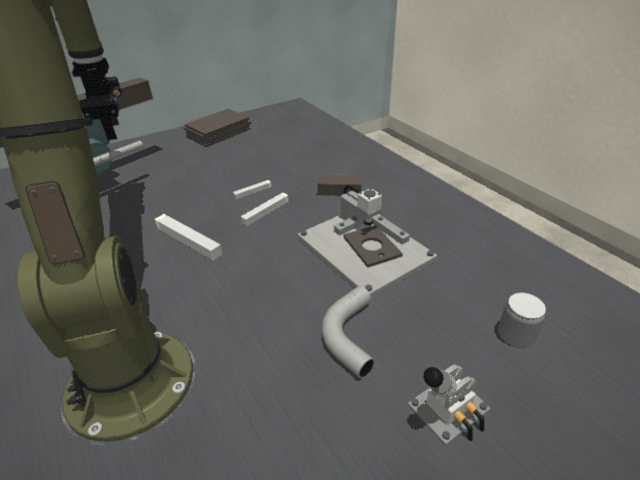

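```bash
python3 -c "
from h import *
crop('top0','c1',170,140,395,300,3.5)
im=cv2.imread('pics/top0.png')[220:300,470:550]; im2=cv2.imread('pics/side0.png')[355:445,395:505]
a=cv2.resize(im,(400,400),interpolation=cv2.INTER_CUBIC); b=cv2.resize(im2,(400,327),interpolation=cv2.INTER_CUBIC)
c=np.zeros((400,800,3),np.uint8); c[:,:400]=a; c[:327,400:]=b; cv2.imwrite('pics/c2.png',c)
print(onz('top0',[[184,227],[193,225],[209,289],[201,291],[154,377],[244,340]],.024))
"
```

```text
[[0.53324582 0.38989263 0.024     ]
 [0.53758414 0.3681628  0.024     ]
 [0.38649426 0.3298123  0.024     ]
 [0.38200095 0.34886046 0.024     ]
 [0.18033812 0.46410945 0.024     ]
 [0.26744029 0.2485194  0.024     ]]
```

View pics/c1.png

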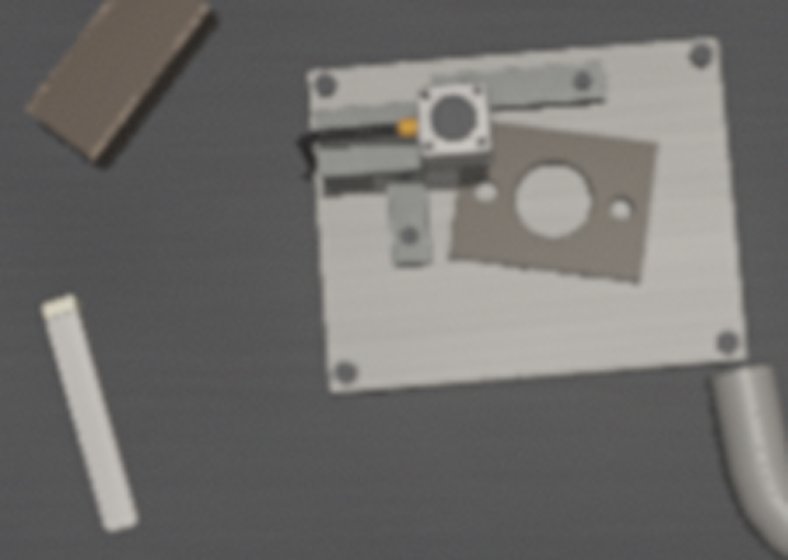

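View pics/c2.png

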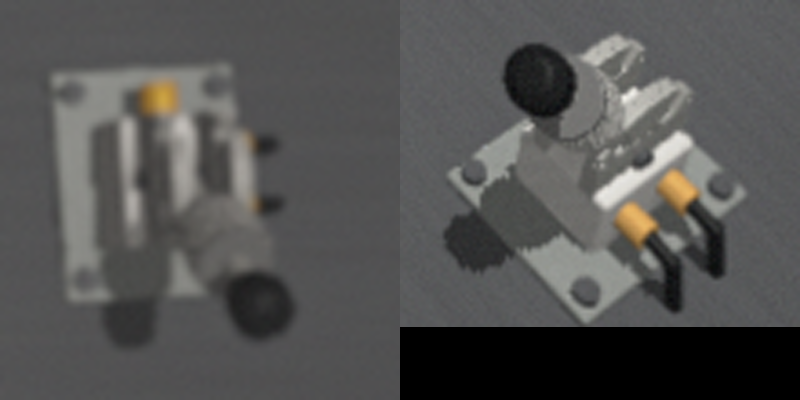

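```bash
cat > fit.py <<'E'
from h import *
from scipy.optimize import least_squares
np.set_printoptions(precision=4,suppress=True)
def un(p,s,o): return (np.array(p,float)+.5)/s-.5+np.array(o)
def place(v,P): c,s=np.cos(v[2]),np.sin(v[2]); P=np.array(P,float); return np.c_[v[0]+c*P[:,0]-s*P[:,1],v[1]+s*P[:,0]+c*P[:,1],P[:,2]]
def fit(views,v0):
    r=lambda v:np.concatenate([(proj(f,place(v,P))-uv).ravel() for f,P,uv in views])
    s=least_squares(r,v0); print('pose',s.x,'deg',np.degrees(s.x[2]),'rms px',np.sqrt(np.mean(s.fun**2))); return s.x
E
cat > m1.py <<'E'
from fit import *
c=lambda *p:un(p,3.5,(170,140))
F=fit([('top0',[[.11,.16,.02],[.11,-.12,.02],[-.11,-.12,.02],[-.11,.16,.02]],c((308,72),(718,38),(747,357),(331,391)))],[.65,.05,0])
P=fit([('top0',[[-.0475,-.065,.03],[-.0475,.065,.03],[.0475,-.065,.03],[0,0,.03]],c((638,282),(449,258),(657,144),(554,200)))],[.65,.03,0])
D=fit([('top0',[[.08,.011,.024],[.08,-.011,.024],[-.08,-.011,.024],[-.08,.011,.024]],c((42,306),(75,296),(137,522),(107,531)))],[.46,.36,.2])
t=lambda *p:un(p,5,(470,220)); s=lambda *p:un(p-np.array([400,0]),400/110,(395,355))
for h in (.006,.010):
  V=fit([('top0',[[.055,.045,h],[.055,-.045,h],[-.055,.045,h]],t((52,74),(231,65),(68,301))),
   ('side0',[[-.055,-.045,h],[-.055,.045,h],[.055,-.045,h]],s((585,322),(448,180),(745,190))),
   ('top0',[[-.103*np.sin(.611),0,.05+.103*np.cos(.611)]],t((262,304))),('side0',[[-.103*np.sin(.611),0,.05+.103*np.cos(.611)]],s((540,80)))],[.48,-.3,0])
R=np.array([[np.cos(F[2]),np.sin(F[2])],[-np.sin(F[2]),np.cos(F[2])]])
for q in [(.0475,.065),(.0475,-.065),(-.0475,.065),(-.0475,-.065)]:
    w=place(P,[[*q,0]])[0,:2]; print(q,w,R@(w-F[:2]))
print('corner',place(F,[[.07,.085,.02]]))
E
python3 m1.py
```

```text
pose [0.5923 0.0476 0.0653] deg 3.740792076120398 rms px 0.2648518824919425
pose [ 0.5974  0.0494 -0.1464] deg -8.386649644582066 rms px 0.40328691776576
pose [0.4602 0.3624 0.2795] deg 16.0169801717125 rms px 0.30322713240852467
pose [ 0.452  -0.3608  0.0437] deg 2.504226135193776 rms px 0.7043763636920266
pose [ 0.4511 -0.3611  0.0444] deg 2.541911712339866 rms px 0.9711767602426042
(0.0475, 0.065) [0.6538 0.1068] [0.0653 0.0551]
(0.0475, -0.065) [ 0.6349 -0.0218] [ 0.038 -0.072]
(-0.0475, 0.065) [0.5599 0.1207] [-0.0276  0.0751]
(-0.0475, -0.065) [ 0.5409 -0.0079] [-0.0549 -0.052 ]
corner [[0.6566 0.137  0.02  ]]
```

Emit:
{"fn": "carry_out", "kwargs": {
  "motion": [
    [[0.291,-0.266,-0.07],0.542],
    [[0.291,-0.266,-0.07],0.542],
    [[0.291,-0.266,-0.07],0.542],
    [[0.291,-0.266,-0.07],0.542],
    [[0.291,-0.266,-0.07],0.542],
    [[0.291,-0.266,-0.07],0.542],
    [[0.291,-0.266,-0.07],0.542],
    [[0.291,-0.266,-0.07],0.542],
    [[0.291,-0.266,-0.07],0.542],
    [[0.291,-0.266,-0.07],0.542],
    [[0.291,-0.266,-0.07],0.542],
    [[0.291,-0.266,-0.07],0.542],
    [[0.291,-0.266,-0.07],0.542]
  ],
  "grip": -1,
  "squeeze": 40
}}

```text
time: 1.4
position: [0.4586, 0.3633, 0.123]
tool_rot: [-1.887, -2.511, -0.001]
ft_force: [-0.5, -0.0, -0.3]
grip_width: 0.997
```

Emit:
{"fn": "carry_out", "kwargs": {
  "motion": [
    [[0.001,-0.001,-0.04],0],
    [[0.001,-0.001,-0.08],0],
    [[0.001,-0.001,-0.1],0],
    [[0.001,-0.001,-0.117],0],
    [[0.001,-0.001,-0.117],0],
    [[0.001,-0.001,-0.117],0]
  ]
}}

```text
time: 2.0
position: [0.4606, 0.3614, 0.0062]
tool_rot: [-1.889, -2.51, -0.0]
ft_force: [0.3, -0.3, 0.3]
grip_width: 1.0
```

Emit:
{"fn": "carry_out", "kwargs": {
  "motion": [
    [[0,0,0],0],
    [[0,0,0],0],
    [[0,0,0],0],
    [[0,0,0],0],
    [[0,0,0],0],
    [[0,0,0],0],
    [[0,0,0],0],
    [[0,0,0],0],
    [[0,0,0],0],
    [[0,0,0],0]
  ],
  "grip": 1
}}

```text
time: 3.0
position: [0.4609, 0.3607, 0.0057]
tool_rot: [-1.891, -2.509, -0.0]
ft_force: [-0.1, -0.3, 1.5]
grip_width: 0.17
```

Emit:
{"fn": "carry_out", "kwargs": {
  "motion": [
    [[0,0,0.0],0],
    [[0,0,0.03],0],
    [[0,0,0.07],0],
    [[0,0,0.1],0],
    [[0,0,0.1],0],
    [[0,0,0.1],0]
  ]
}}

```text
time: 3.6
position: [0.4613, 0.361, 0.1065]
tool_rot: [1.891, 2.509, 0.003]
ft_force: [-1.2, -0.2, -0.3]
grip_width: 0.004
```

```bash
python3 -c "
from h import *
s=get_state(); print(s['grip_width'],s['position'],s['ft_force'],s['torque'])
grab('side','s1'); grab('top','t1')
d=load('s1')
p=proj('s1',[s['position']])[0]; print(p, proj('t1',[s['position']]))
a=cv2.resize(cv2.imread('pics/s1.png')[120:300,120:320],(400,360)); b=cv2.resize(cv2.imread('pics/t1.png')[180:320,120:280],(400,350))
c=np.zeros((360,800,3),np.uint8); c[:,:400]=a; c[:350,400:]=b; cv2.imwrite('pics/c3.png',c)"
```

```text
0.004168080676366572 [0.4612566  0.36099849 0.1065227 ] [-1.22554859 -0.21689856 -0.33230735] [ 0.001953    0.07374738 -0.07846697]
[262.08221934 179.47226484] [[186.6950483  255.34003927]]
```

View pics/c3.png

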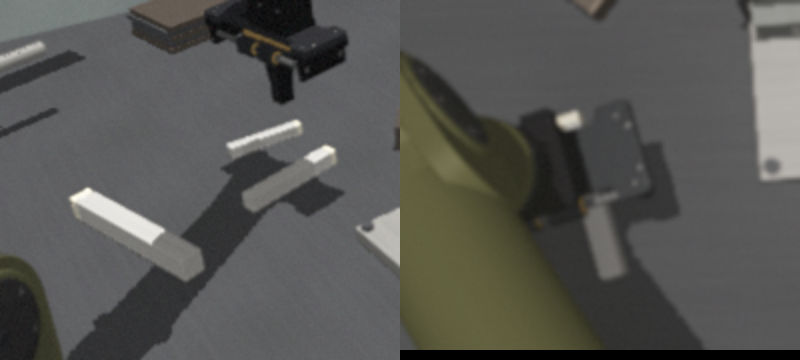

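Emit:
{"fn": "carry_out", "kwargs": {
  "motion": [
    [[0,0,0],0],
    [[0,0,0],0],
    [[0,0,0],0],
    [[0,0,0],0],
    [[0,0,0],0],
    [[0,0,0],0],
    [[0,0,0],0],
    [[0,0,0],0],
    [[0,0,-0.03],0],
    [[0,0,-0.06],0],
    [[0,0,-0.09],0],
    [[0,0,-0.103],0],
    [[0,0,-0.103],0],
    [[0,0,-0.103],0]
  ],
  "grip": -1
}}

```text
time: 5.1
position: [0.4616, 0.3612, 0.0038]
tool_rot: [1.891, 2.509, 0.002]
ft_force: [0.7, 0.8, 0.5]
grip_width: 0.996
```

Emit:
{"fn": "carry_out", "kwargs": {
  "motion": [
    [[0,0,0],0],
    [[0,0,0],0],
    [[0,0,0],0],
    [[0,0,0],0],
    [[0,0,0],0],
    [[0,0,0],0],
    [[0,0,0],0],
    [[0,0,0],0]
  ],
  "grip": 1
}}

```text
time: 5.9
position: [0.4608, 0.3607, 0.0027]
tool_rot: [-1.891, -2.509, 0.0]
ft_force: [0.7, -1.3, -0.6]
grip_width: 0.355
```

Emit:
{"fn": "carry_out", "kwargs": {
  "motion": [
    [[0,0,0],0],
    [[0,0,0],0]
  ]
}}

```text
time: 6.1
position: [0.4609, 0.3607, 0.0027]
tool_rot: [-1.891, -2.509, 0.0]
ft_force: [-0.9, -0.0, 0.5]
grip_width: 0.176
```

Emit:
{"fn": "carry_out", "kwargs": {
  "motion": [
    [[0,0,0],0],
    [[0,0,0],0],
    [[0,0,0],0],
    [[0,0,0],0]
  ]
}}

```text
time: 6.5
position: [0.4609, 0.3607, 0.0028]
tool_rot: [-1.891, -2.509, -0.0]
ft_force: [0.0, 0.4, 0.7]
grip_width: 0.007
```

```bash
python3 -c "
from fit import *
print(proj('side0',place([.4602,.3624,.2795],[[.08,.011,.024],[-.08,-.011,.024],[0,0,0]])))
grab('side','s2')
crop('s2','c4',160,80,340,240,4)"
```

```text
[[282.3428 192.0982]
 [245.5124 218.9991]
 [265.6004 212.0371]]
```

View pics/c4.png

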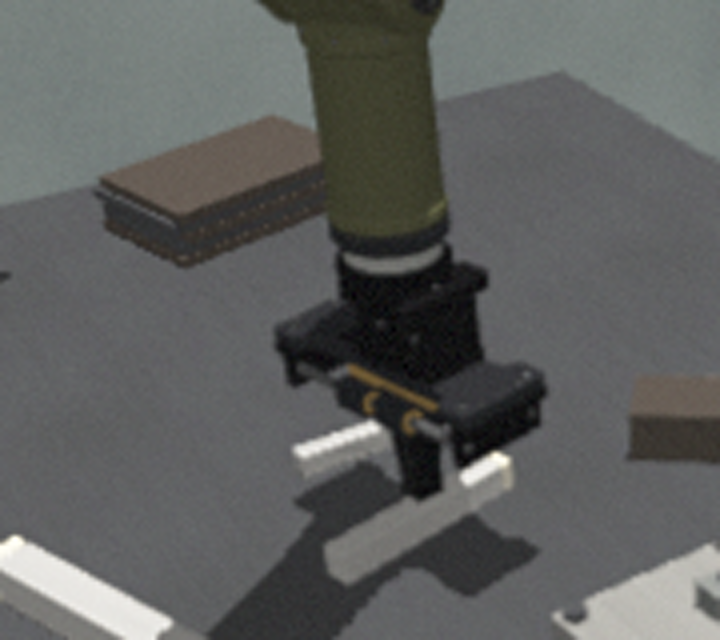

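```bash
python3 -c "
from h import *
crop('s1','x',210,110,310,220,5)
crop('s2','y',210,130,310,240,5)
A=[cv2.imread('pics/x.png'),cv2.imread('pics/y.png')]
for im,f,o,t in((A[0],'s1',(210,110),[.46126,.361,.1065]),(A[1],'s2',(210,130),[.4609,.3607,.0028])):
  for k in range(4):
    p=(proj(f,[[t[0],t[1],t[2]+.019*k]])[0]-o)*5; cv2.circle(im,(int(p[0]),int(p[1])),3,(0,0,255),1)
cv2.imwrite('pics/c5.png',np.hstack(A)[:,:800])"
```

```text
(no output)
```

View pics/c5.png

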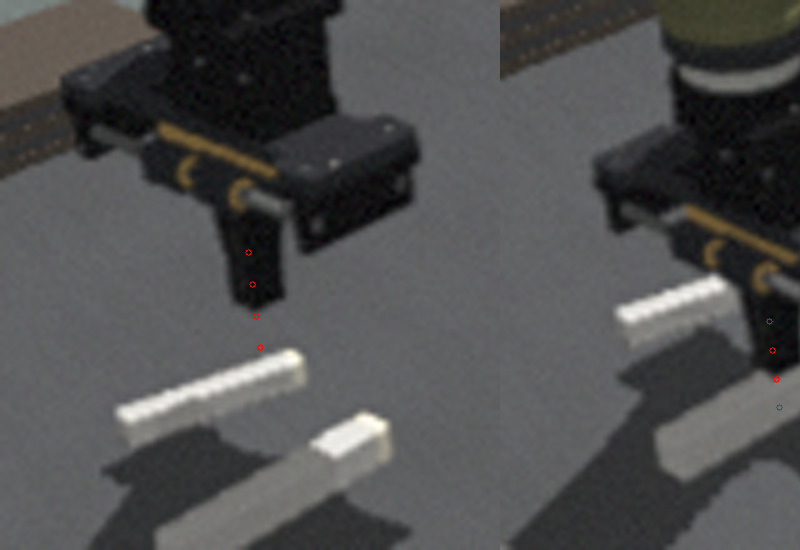

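Emit:
{"fn": "carry_out", "kwargs": {
  "motion": [
    [[0,0,0.015],0],
    [[0,0,0.015],0],
    [[0,0,0.015],0],
    [[0,0,0.015],0],
    [[0,0,0.015],0],
    [[0,0,0.015],0],
    [[0,0,0.015],0],
    [[0,0,0.0],0],
    [[0,0,-0.005],0],
    [[0,0,-0.01],0],
    [[0,0,-0.012],0],
    [[0,0,-0.012],0]
  ],
  "grip": -1
}}

```text
time: 7.75
position: [0.4606, 0.3605, -0.0098]
tool_rot: [-1.891, -2.509, 0.001]
ft_force: [-1.4, -0.4, 0.4]
grip_width: 0.969
```

Emit:
{"fn": "carry_out", "kwargs": {
  "motion": [
    [[0,0,-0.002],0],
    [[0,0,-0.004],0],
    [[0,0,-0.006],0],
    [[0,0,-0.006],0]
  ]
}}

```text
time: 8.15
position: [0.4607, 0.3606, -0.0154]
tool_rot: [-1.891, -2.509, 0.0]
ft_force: [0.1, 0.3, -0.2]
grip_width: 1.003
```

Emit:
{"fn": "carry_out", "kwargs": {
  "motion": [
    [[0,0,-0.002],0],
    [[0,0,-0.004],0],
    [[0,0,-0.005],0],
    [[0,0,-0.005],0]
  ]
}}

```text
time: 8.55
position: [0.4607, 0.3606, -0.0205]
tool_rot: [-1.891, -2.509, 0.0]
ft_force: [0.4, 0.3, -0.8]
grip_width: 1.004
```

Emit:
{"fn": "carry_out", "kwargs": {
  "motion": [
    [[0,0,0],0],
    [[0,0,0],0],
    [[0,0,0],0],
    [[0,0,0],0],
    [[0,0,0],0],
    [[0,0,0],0],
    [[0,0,0],0],
    [[0,0,0],0],
    [[0,0,0],0],
    [[0,0,0],0],
    [[0,0,0],0],
    [[0,0,0],0]
  ],
  "grip": 1
}}

```text
time: 9.75
position: [0.4608, 0.3609, -0.0202]
tool_rot: [-1.89, -2.509, -0.0]
ft_force: [-0.7, 1.4, -0.1]
grip_width: 0.247
```

Emit:
{"fn": "carry_out", "kwargs": {
  "motion": [
    [[0,0,0.03],0],
    [[0,0,0.07],0],
    [[0,0,0.11],0],
    [[0,0,0.13],0],
    [[0,0,0.13],0],
    [[0,0,0.13],0]
  ]
}}

```text
time: 10.35
position: [0.4605, 0.3599, 0.1087]
tool_rot: [-1.891, -2.509, 0.002]
ft_force: [0.3, -0.6, -2.7]
grip_width: 0.249
```

```bash
python3 -c "
from h import *
s=get_state(); print(s['grip_width'],s['position'],s['ft_force'],s['torque'])
grab('side','s3'); grab('top','t3')
crop('s3','x',205,80,305,200,4); crop('t3','y',140,200,240,320,4)
cv2.imwrite('pics/c6.png',np.hstack([cv2.imread('pics/x.png'),cv2.imread('pics/y.png')]))"
```

```text
0.24853257424055178 [0.46045619 0.35991713 0.10871193] [ 0.33326837 -0.61477421 -2.68541241] [0.04924403 0.03469755 0.02266303]
```

View pics/c6.png

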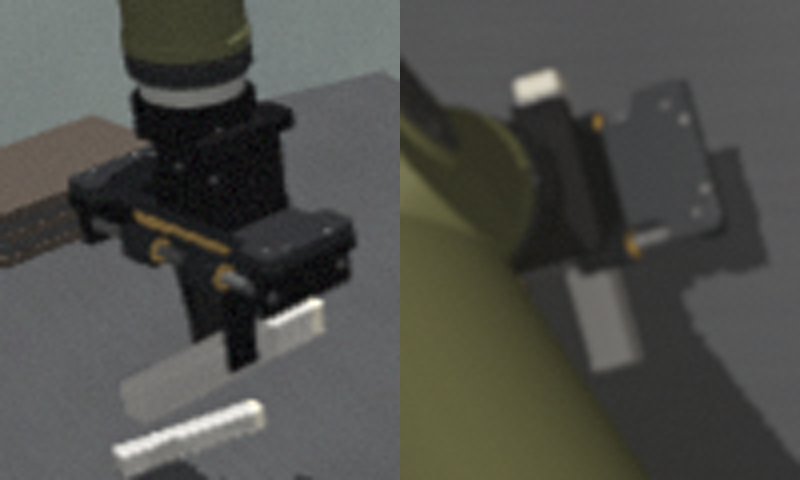

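Emit:
{"fn": "carry_out", "kwargs": {
  "motion": [
    [[-0.011,-0.04,0],-0.05],
    [[-0.011,-0.08,0],-0.1],
    [[-0.011,-0.12,0],-0.15],
    [[-0.011,-0.16,0],-0.2145],
    [[-0.011,-0.2,0],-0.2145],
    [[-0.011,-0.24,0],-0.2145],
    [[-0.011,-0.28,0],-0.2145],
    [[-0.011,-0.32,0],-0.2145],
    [[-0.011,-0.357,0],-0.2145],
    [[-0.011,-0.357,-0.03],-0.2145],
    [[-0.011,-0.357,-0.06],-0.2145],
    [[-0.011,-0.357,-0.09],-0.2145],
    [[-0.011,-0.357,-0.104],-0.2145],
    [[-0.011,-0.357,-0.104],-0.2145],
    [[-0.011,-0.357,-0.104],-0.2145]
  ]
}}

```text
time: 11.95
position: [0.449, 0.0034, 0.0051]
tool_rot: [-2.148, -2.291, 0.003]
ft_force: [-0.2, 0.2, -1.5]
grip_width: 0.25
```

Emit:
{"fn": "carry_out", "kwargs": {
  "motion": [
    [[0,0,-0.0015],0],
    [[0.004,0.0003,-0.0015],0],
    [[0.008,0.0005,-0.0015],0],
    [[0.012,0.0008,-0.0015],0],
    [[0.014,0.0009,-0.0015],0],
    [[0.016,0.001,-0.0015],0],
    [[0.018,0.0012,-0.0015],0],
    [[0.02,0.0013,-0.0015],0],
    [[0.022,0.0014,-0.0015],0],
    [[0.024,0.0016,-0.0015],0],
    [[0.026,0.0017,-0.0015],0],
    [[0.028,0.0018,-0.0015],0],
    [[0.03,0.002,-0.0015],0],
    [[0.032,0.0021,-0.0015],0],
    [[0.034,0.0022,-0.0015],0],
    [[0.035,0.0023,-0.0015],0],
    [[0.035,0.0023,-0.0015],0]
  ]
}}

```text
time: 13.65
position: [0.4852, 0.0061, 0.0043]
tool_rot: [2.148, 2.292, 0.001]
ft_force: [-2.0, -1.9, -2.9]
grip_width: 0.247
```

```bash
python3 -c "
from h import *
s=get_state(); print(s['grip_width'],s['position'],s['ft_force'],s['torque'])
grab('side','s4'); grab('top','t4')
crop('t4','x',250,140,395,260,4); crop('s4','y',295,180,445,300,4)
a=cv2.imread('pics/x.png');b=cv2.imread('pics/y.png')
cv2.imwrite('pics/c7.png',cv2.resize(np.vstack([a,b[:,:580]]),None,fx=.625,fy=.625) if 0 else np.hstack([a[:,:580],b])[:, :1180] if 0 else a)
cv2.imwrite('pics/c7b.png',b)"
```

```text
0.24685525017009102 [0.48523678 0.00605315 0.00433125] [-2.04670768 -1.94292295 -2.86419393] [-0.26883272  0.53353776 -0.14348105]
```

View pics/c7.png

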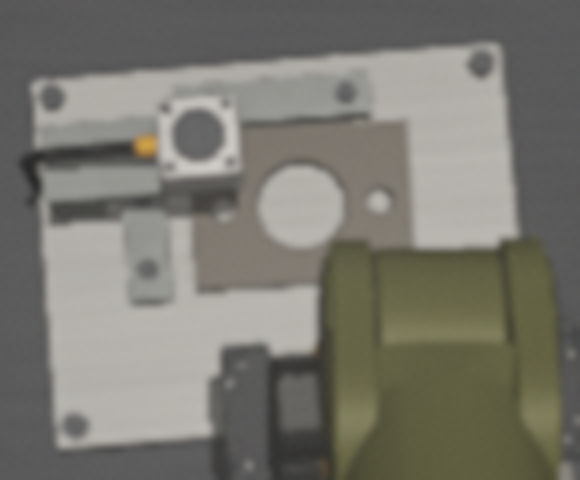

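Emit:
{"fn": "carry_out", "kwargs": {
  "motion": [
    [[0.001,0.0,0],0],
    [[0.002,0.0001,0],0],
    [[0.003,0.0002,0],0],
    [[0.003,0.0002,0],0]
  ]
}}

```text
time: 14.15
position: [0.488, 0.006, 0.0043]
tool_rot: [2.148, 2.292, 0.0]
ft_force: [-3.0, -2.4, -2.1]
grip_width: 0.247
```

Emit:
{"fn": "carry_out", "kwargs": {
  "motion": [
    [[0.001,0.0,0],0],
    [[0.001,0.0,0],0]
  ]
}}

```text
time: 14.35
position: [0.4885, 0.006, 0.0042]
tool_rot: [-2.148, -2.292, 0.001]
ft_force: [-5.0, -2.0, -1.5]
grip_width: 0.247
```

Emit:
{"fn": "carry_out", "kwargs": {
  "motion": [
    [[0.001,0.0,0],0],
    [[0.001,0.0,0],0]
  ]
}}

```text
time: 14.55
position: [0.4884, 0.006, 0.004]
tool_rot: [-2.147, -2.29, 0.003]
ft_force: [-7.0, -2.7, 1.4]
grip_width: 0.248
```

Emit:
{"fn": "carry_out", "kwargs": {
  "motion": [
    [[-0.01,-0.001,0],0],
    [[-0.02,-0.002,0.02],0],
    [[-0.02,-0.002,0.06],0],
    [[0.0,-0.02,0.07],0.14],
    [[0.012,-0.035,0.07],0.28],
    [[0.025,-0.05,0.07],0.42],
    [[0.038,-0.065,0.07],0.56],
    [[0.05,-0.08,0.07],0.7],
    [[0.063,-0.1,0.07],0.84],
    [[0.075,-0.1215,0.07],0.98],
    [[0.09,-0.1215,0.07],1.12],
    [[0.105,-0.1215,0.07],1.26],
    [[0.12,-0.1215,0.07],1.4],
    [[0.137,-0.1215,0.07],1.54],
    [[0.137,-0.1215,0.07],1.571],
    [[0.137,-0.1215,0.04],1.571],
    [[0.137,-0.1215,0.01],1.571],
    [[0.137,-0.1215,0.0],1.571],
    [[0.137,-0.1215,0.0],1.571]
  ]
}}

```text
time: 16.45
position: [0.6245, -0.1145, -0.0078]
tool_rot: [0.07, -3.135, 0.006]
ft_force: [0.2, -1.9, -2.4]
grip_width: 0.248
```

```bash
python3 -c "
from h import *
s=get_state(); print(s['joint_positions'],s['position'],s['ft_force'],s['torque'])
i=grab('top','t5'); grab('side','s5')
a=cv2.resize(i['pixels'][140:260,250:395],None,fx=5,fy=5,interpolation=cv2.INTER_CUBIC)[:,:725]
cv2.imwrite('pics/c8.png',a)"
```

```text
[ 1.04046715  0.9877146  -1.37438965  1.65741053  0.99330023  1.36632049
  2.69109591] [ 0.62454183 -0.11446206 -0.00778146] [ 0.17842914 -1.87176319 -2.40854635] [-0.02211754  0.21976966  0.02484816]
```

View pics/c8.png

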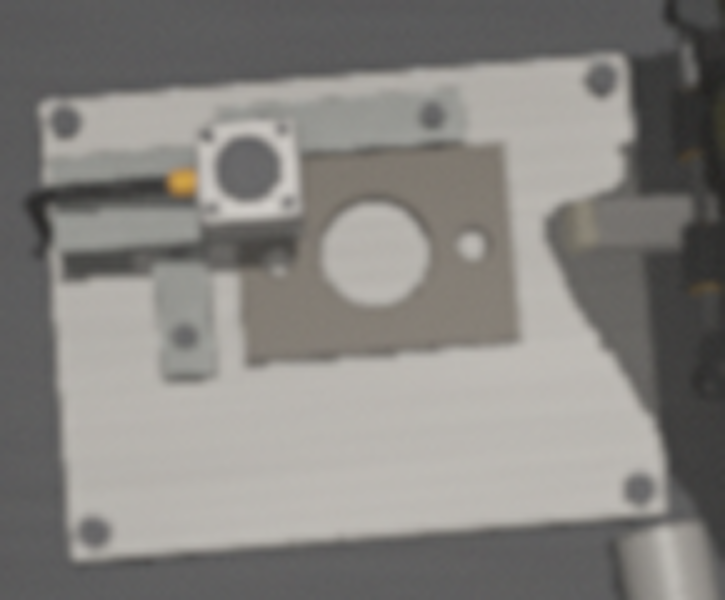

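Emit:
{"fn": "carry_out", "kwargs": {
  "motion": [
    [[0,-0.01,0.03],0],
    [[0,-0.01,0.07],0],
    [[0,-0.01,0.09],-0.14],
    [[0,-0.01,0.09],-0.28],
    [[0,-0.01,0.09],-0.42],
    [[0,-0.01,0.09],-0.56],
    [[0,-0.01,0.09],-0.7],
    [[0,-0.01,0.09],-0.84],
    [[0,-0.01,0.09],-0.98],
    [[0,-0.01,0.09],-1.12],
    [[0,-0.01,0.09],-1.26],
    [[0,-0.01,0.09],-1.4],
    [[0,-0.01,0.09],-1.54],
    [[0,-0.01,0.09],-1.68],
    [[0,-0.01,0.09],-1.82],
    [[0,-0.01,0.09],-1.96],
    [[0,-0.01,0.09],-2.1],
    [[0,-0.01,0.09],-2.24],
    [[0,-0.01,0.09],-2.38],
    [[0,-0.01,0.09],-2.52]
  ]
}}

```text
time: 18.55
position: [0.6286, -0.1157, 0.0936]
tool_rot: [-2.961, -1.036, -0.002]
ft_force: [-0.4, 0.7, -2.6]
grip_width: 0.252
```

```bash
python3 -c "
from h import *
s=get_state(); print(s['joint_positions'],s['position'],s['tool_rot'],s['ft_force'],s['torque'])"
```

```text
[ 0.84683279  0.53474537 -0.94241543  1.57505658  0.44262104  1.26199168
  0.50759534] [ 0.62858637 -0.11573169  0.093552  ] [-2.96110528e+00 -1.03628905e+00 -2.32478810e-03] [-0.42978598  0.71739763 -2.58545931] [-0.05498385  0.0364283  -0.0079537 ]
```

Emit:
{"fn": "carry_out", "kwargs": {
  "motion": [
    [[-0.003,0,0],-0.14],
    [[-0.003,0,0],-0.28],
    [[-0.003,0,0],-0.42],
    [[-0.003,0,-0.02],-0.56],
    [[-0.003,0,-0.04],-0.608],
    [[-0.003,0,-0.06],-0.608],
    [[-0.003,0,-0.07],-0.608],
    [[-0.003,0,-0.07],-0.608]
  ]
}}

```text
time: 19.35
position: [0.6239, -0.117, 0.0208]
tool_rot: [-3.131, -0.109, 0.0]
ft_force: [-0.5, 0.0, -2.4]
grip_width: 0.249
```

```bash
python3 -c "
from h import *
s=get_state(); print(s['joint_positions'],s['position'],s['tool_rot'],s['ft_force'],s['torque'])"
```

```text
[ 0.756084    0.55368666 -0.79163364  1.65158664  0.41967599  1.11784069
 -0.07839668] [ 0.62385308 -0.11697491  0.02078025] [-3.13130337e+00 -1.09163199e-01  3.01825432e-04] [-0.47182973  0.01558313 -2.39428412] [-0.1574742   0.07516781 -0.01474541]
```

Emit:
{"fn": "carry_out", "kwargs": {
  "motion": [
    [[0.001,0,-0.006],-0.004],
    [[0.001,0,-0.012],-0.004],
    [[0.001,0,-0.016],-0.004],
    [[0.001,0,-0.016],-0.004],
    [[0.001,0,-0.016],-0.004]
  ]
}}

```text
time: 19.85
position: [0.6258, -0.1197, 0.0048]
tool_rot: [-3.132, -0.097, -0.001]
ft_force: [2.1, -1.5, 2.1]
grip_width: 0.244
```

Emit:
{"fn": "carry_out", "kwargs": {
  "motion": [
    [[0,0,-0.001],0],
    [[0,0,-0.002],0],
    [[0,0,-0.002],0],
    [[0,0,-0.002],0]
  ]
}}

```text
time: 20.25
position: [0.6251, -0.1194, 0.0023]
tool_rot: [-3.132, -0.098, 0.001]
ft_force: [1.6, -3.6, 4.3]
grip_width: 0.253
```

Emit:
{"fn": "carry_out", "kwargs": {
  "motion": [
    [[0,0,-0.001],0],
    [[0,0,-0.002],0],
    [[0,0,-0.002],0],
    [[0,0,-0.002],0]
  ]
}}

```text
time: 20.65
position: [0.6246, -0.1187, -0.0002]
tool_rot: [-3.131, -0.099, 0.002]
ft_force: [1.0, -2.4, 3.3]
grip_width: 0.249
```

Emit:
{"fn": "carry_out", "kwargs": {
  "motion": [
    [[0,0,0.003],0],
    [[0,0,0.003],0],
    [[0,0.004,0.003],0],
    [[-0.0005,0.008,0.003],0],
    [[-0.001,0.011,0.003],0],
    [[-0.001,0.014,0.003],0],
    [[-0.001,0.016,0.003],0],
    [[-0.001,0.018,0.003],0],
    [[-0.0013,0.02,0.003],0],
    [[-0.0014,0.022,0.003],0],
    [[-0.0016,0.024,0.003],0],
    [[-0.0017,0.026,0.003],0],
    [[-0.0018,0.028,0.003],0],
    [[-0.002,0.03,0.003],0],
    [[-0.002,0.032,0.003],0],
    [[-0.0022,0.034,0.003],0],
    [[-0.0024,0.036,0.003],0],
    [[-0.0024,0.036,0.003],0]
  ]
}}

```text
time: 22.45
position: [0.6224, -0.0835, 0.0031]
tool_rot: [-3.132, -0.098, 0.002]
ft_force: [0.3, -1.8, -1.9]
grip_width: 0.25
```

```bash
python3 -c "
from h import *
s=get_state(); print(s['joint_positions'],s['position'],s['tool_rot'],s['ft_force'],s['torque'])
i=grab('top','t6'); grab('side','s6')
crop('t6','x',250,140,395,260,5); crop('s6','y',290,180,450,300,5)
"
```

```text
[ 0.70682481  0.56297189 -0.78923195  1.68118027  0.43379033  1.08468554
 -0.14986052] [ 0.62241982 -0.08347135  0.00309857] [-3.13224208e+00 -9.82380016e-02  1.57477789e-03] [ 0.30992141 -1.7643274  -1.86744667] [-0.35621123  0.04537777  0.01323555]
```

Emit:
{"fn": "carry_out", "kwargs": {
  "motion": [
    [[-0.0001,0.0015,0],0],
    [[-0.0002,0.003,0],0],
    [[-0.0003,0.0045,0],0],
    [[-0.0004,0.006,0],0],
    [[-0.0004,0.006,0],0]
  ]
}}

```text
time: 23.05
position: [0.622, -0.0765, 0.003]
tool_rot: [-3.131, -0.099, 0.002]
ft_force: [1.0, -2.8, -1.2]
grip_width: 0.252
```

Emit:
{"fn": "carry_out", "kwargs": {
  "motion": [
    [[-0.0001,0.001,0],0],
    [[-0.0001,0.001,0],0]
  ]
}}

```text
time: 23.25
position: [0.6219, -0.0758, 0.003]
tool_rot: [-3.131, -0.099, 0.002]
ft_force: [0.5, -3.7, -2.7]
grip_width: 0.257
```

Emit:
{"fn": "carry_out", "kwargs": {
  "motion": [
    [[-0.0001,0.001,0],0],
    [[-0.0001,0.001,0],0]
  ]
}}

```text
time: 23.45
position: [0.6218, -0.0748, 0.003]
tool_rot: [-3.131, -0.099, 0.002]
ft_force: [0.3, -4.0, -1.9]
grip_width: 0.248
```

Emit:
{"fn": "carry_out", "kwargs": {
  "motion": [
    [[-0.0001,0.001,0],0],
    [[-0.0001,0.001,0],0]
  ]
}}

```text
time: 23.65
position: [0.6216, -0.0737, 0.003]
tool_rot: [-3.131, -0.099, 0.002]
ft_force: [-0.5, -3.7, -2.5]
grip_width: 0.251
```

Emit:
{"fn": "carry_out", "kwargs": {
  "motion": [
    [[-0.0001,0.001,0],0],
    [[-0.0001,0.001,0],0]
  ]
}}

```text
time: 23.85
position: [0.6215, -0.0727, 0.003]
tool_rot: [-3.131, -0.099, 0.002]
ft_force: [-0.5, -3.9, -2.5]
grip_width: 0.249
```

Emit:
{"fn": "carry_out", "kwargs": {
  "motion": [
    [[-0.0001,0.001,0],0],
    [[-0.0001,0.001,0],0]
  ]
}}

```text
time: 24.05
position: [0.6214, -0.0717, 0.003]
tool_rot: [-3.131, -0.099, 0.002]
ft_force: [0.9, -2.9, -2.3]
grip_width: 0.251
```

```bash
cat > prof.py <<'E'
from fit import *
import sys
F=[.5923,.0476,.0653]
def edge(f,p0,p1,z=.03,n=161):
    t=np.linspace(0,1,n)[:,None]; L=np.array(p0)+t*(np.array(p1)-np.array(p0))
    im=cv2.cvtColor(load(f)['pixels'],cv2.COLOR_BGR2GRAY).astype(np.float32)
    uv=proj(f,place(F,np.c_[L,np.full(n,z)])).astype(np.float32)
    return L,cv2.remap(im,uv[:,:1],uv[:,1:],cv2.INTER_CUBIC).ravel()
def show(f,p0,p1):
    L,v=edge(f,p0,p1); g=cv2.GaussianBlur(np.gradient(v).reshape(-1,1).astype(np.float32),(1,9),1.5).ravel()
    o=np.argsort(-abs(g)); k=[i for i in range(2,len(g)-2) if abs(g[i])>=abs(g[i-2:i+3]).max() and abs(g[i])>1.0]
    print(f,p0,p1,[(tuple(np.round(L[i]*1000,1)),round(float(g[i]),1)) for i in k])
if __name__=='__main__':
    f=sys.argv[1]
    if len(sys.argv)>2: grab('top',f)
    for y in(-.035,-.02,.0,.02,.035,.05,.07): show(f,(-.08,y),(0.0,y))     # near edge
    for x in(-.02,-.01,.0,): show(f,(x,.02),(x,.1))            # left edge
    for y in(-.035,-.02,.0,.02): show(f,(.04,y),(.1,y))       # far edge
    for x in(-.01,.0,.05,.06): show(f,(x,-.09),(x,-.01))       # right edge
E
python3 prof.py t7 1; echo; python3 prof.py t5
```

```text
t7 (-0.08, -0.035) (0.0, -0.035) [((np.float64(-26.5), np.float64(-35.0)), -6.5)]
t7 (-0.08, -0.02) (0.0, -0.02) [((np.float64(-27.5), np.float64(-20.0)), -5.9)]
t7 (-0.08, 0.0) (0.0, 0.0) [((np.float64(-27.0), np.float64(0.0)), -6.3)]
t7 (-0.08, 0.02) (0.0, 0.02) [((np.float64(-27.0), np.float64(20.0)), -6.3), ((np.float64(-3.5), np.float64(20.0)), 4.9)]
t7 (-0.08, 0.035) (0.0, 0.035) [((np.float64(-27.5), np.float64(35.0)), -7.2), ((np.float64(-22.5), np.float64(35.0)), 1.7)]
t7 (-0.08, 0.05) (0.0, 0.05) [((np.float64(-27.0), np.float64(50.0)), -6.0)]
t7 (-0.08, 0.07) (0.0, 0.07) [((np.float64(-27.5), np.float64(70.0)), -6.7), ((np.float64(-22.5), np.float64(70.0)), 1.1)]
t7 (-0.02, 0.02) (-0.02, 0.1) [((np.float64(-20.0), np.float64(85.0)), 3.0)]
t7 (-0.01, 0.02) (-0.01, 0.1) [((np.float64(-10.0), np.float64(82.5)), 2.0), ((np.float64(-10.0), np.float64(86.0)), 1.2), ((np.float64(-10.0), np.float64(93.5)), -4.8)]
t7 (0.0, 0.02) (0.0, 0.1) [((np.float64(0.0), np.float64(33.0)), -3.2), ((np.float64(0.0), np.float64(81.5)), -1.2), ((np.float64(0.0), np.float64(87.0)), 3.9)]
t7 (0.04,
[... 3263 characters left out ...]
float64(67.8), np.float64(0.0)), -1.9), ((np.float64(73.0), np.float64(0.0)), 4.6), ((np.float64(98.1), np.float64(0.0)), 1.4)]
t5 (0.04, 0.02) (0.1, 0.02) [((np.float64(42.2), np.float64(20.0)), -5.3), ((np.float64(48.2), np.float64(20.0)), 1.4), ((np.float64(72.6), np.float64(20.0)), 4.0)]
t5 (-0.01, -0.09) (-0.01, -0.01) [((np.float64(-10.0), np.float64(-84.5)), 6.9), ((np.float64(-10.0), np.float64(-57.0)), -4.5)]
t5 (0.0, -0.09) (0.0, -0.01) [((np.float64(0.0), np.float64(-80.5)), 7.4), ((np.float64(0.0), np.float64(-57.5)), -4.9)]
t5 (0.05, -0.09) (0.05, -0.01) [((np.float64(50.0), np.float64(-57.5)), -4.7)]
t5 (0.06, -0.09) (0.06, -0.01) [((np.float64(60.0), np.float64(-57.5)), -4.8)]
```

Emit:
{"fn": "carry_out", "kwargs": {
  "motion": [
    [[-0.0001,0.001,0],0],
    [[-0.0001,0.001,0],0]
  ]
}}

```text
time: 24.3
position: [0.6213, -0.0708, 0.003]
tool_rot: [-3.131, -0.099, 0.002]
ft_force: [0.3, -3.5, -1.6]
grip_width: 0.251
```

Emit:
{"fn": "carry_out", "kwargs": {
  "motion": [
    [[-0.0001,0.001,0],0],
    [[-0.0001,0.001,0],0]
  ]
}}

```text
time: 24.5
position: [0.6213, -0.07, 0.003]
tool_rot: [-3.132, -0.098, 0.002]
ft_force: [0.3, -4.0, -2.1]
grip_width: 0.252
```

Emit:
{"fn": "carry_out", "kwargs": {
  "motion": [
    [[-0.0001,0.001,0],0],
    [[-0.0001,0.001,0],0]
  ]
}}

```text
time: 24.7
position: [0.6212, -0.0701, 0.0031]
tool_rot: [-3.133, -0.098, 0.002]
ft_force: [0.4, -5.4, -1.2]
grip_width: 0.246
```

Emit:
{"fn": "carry_out", "kwargs": {
  "motion": [
    [[-0.0001,0.001,0],0],
    [[-0.0001,0.001,0],0]
  ]
}}

```text
time: 24.9
position: [0.6212, -0.07, 0.0032]
tool_rot: [-3.134, -0.097, 0.002]
ft_force: [0.2, -6.5, -1.3]
grip_width: 0.25
```

```bash
python3 prof.py t8 1 | sed 's/np.float64//g' | sed -n '1,8p;9,10p;15,18p'
```

```text
t8 (-0.08, -0.035) (0.0, -0.035) [(((-26.5), (-35.0)), -6.4)]
t8 (-0.08, -0.02) (0.0, -0.02) [(((-27.0), (-20.0)), -6.0)]
t8 (-0.08, 0.0) (0.0, 0.0) [(((-27.0), (0.0)), -6.2)]
t8 (-0.08, 0.02) (0.0, 0.02) [(((-27.0), (20.0)), -6.3), (((-3.5), (20.0)), 5.1)]
t8 (-0.08, 0.035) (0.0, 0.035) [(((-27.5), (35.0)), -7.2), (((-22.5), (35.0)), 1.8)]
t8 (-0.08, 0.05) (0.0, 0.05) [(((-26.5), (50.0)), -6.2)]
t8 (-0.08, 0.07) (0.0, 0.07) [(((-27.5), (70.0)), -6.8), (((-22.5), (70.0)), 1.2)]
t8 (-0.02, 0.02) (-0.02, 0.1) [(((-20.0), (86.0)), 3.7)]
t8 (-0.01, 0.02) (-0.01, 0.1) [(((-10.0), (86.5)), 2.7), (((-10.0), (93.5)), -4.8)]
t8 (0.0, 0.02) (0.0, 0.1) [(((0.0), (34.0)), -3.3), (((0.0), (87.0)), 3.6)]
t8 (-0.01, -0.09) (-0.01, -0.01) [(((-10.0), (-46.5)), -1.7), (((-10.0), (-41.0)), 4.4)]
t8 (0.0, -0.09) (0.0, -0.01) [(((0.0), (-46.5)), -1.5), (((0.0), (-41.5)), 4.1)]
t8 (0.05, -0.09) (0.05, -0.01) [(((50.0), (-75.0)), 7.6), (((50.0), (-43.5)), -4.7)]
t8 (0.06, -0.09) (0.06, -0.01) [(((60.0), (-76.5)), 6.8), (((60.0), (-44.0)), -5.0)]
```

Emit:
{"fn": "carry_out", "kwargs": {
  "motion": [
    [[0.001,-0.01,0],0],
    [[0.001,-0.02,0.0],0],
    [[0,-0.02,0.04],0],
    [[-0.01,-0.02,0.07],0.0],
    [[-0.03,-0.02,0.07],0.14],
    [[-0.06,-0.01,0.07],0.28],
    [[-0.09,0.0,0.07],0.42],
    [[-0.12,0.01,0.07],0.56],
    [[-0.15,0.03,0.07],0.7],
    [[-0.165,0.05,0.07],0.84],
    [[-0.165,0.07,0.07],0.98],
    [[-0.165,0.09,0.07],1.12],
    [[-0.165,0.11,0.07],1.26],
    [[-0.165,0.124,0.07],1.4],
    [[-0.165,0.124,0.06],1.54],
    [[-0.165,0.124,0.04],1.569],
    [[-0.165,0.124,0.02],1.569],
    [[-0.165,0.124,0.01],1.569],
    [[-0.165,0.124,0.01],1.569]
  ]
}}

```text
time: 26.85
position: [0.4546, 0.0566, 0.012]
tool_rot: [-2.146, -2.283, 0.012]
ft_force: [0.2, -0.9, -1.6]
grip_width: 0.252
```

```bash
python3 -c "
from h import *
s=get_state(); print(s['joint_positions'],s['position'],s['tool_rot'],s['ft_force'],s['torque'])"; python3 prof.py t9 1 | sed 's/np.float64//g'
```

```text
[ 0.93169191  0.30754217 -1.21078012  2.06938175  0.33992148  0.99948308
  1.17755018] [0.45460374 0.05662692 0.01198407] [-2.14586815 -2.2830446   0.01239223] [ 0.19195065 -0.87167831 -1.60277074] [-0.01369431 -0.01043287 -0.02107121]
t9 (-0.08, -0.035) (0.0, -0.035) [(((-38.0), (-35.0)), 4.3), (((-36.0), (-35.0)), 4.6), (((-33.5), (-35.0)), 4.2), (((-26.5), (-35.0)), -5.6)]
t9 (-0.08, -0.02) (0.0, -0.02) [(((-77.0), (-20.0)), -1.7), (((-75.0), (-20.0)), -1.7), (((-72.0), (-20.0)), -1.8), (((-63.0), (-20.0)), 1.2), (((-20.5), (-20.0)), 3.8)]
t9 (-0.08, 0.0) (0.0, 0.0) [(((-35.0), (0.0)), 5.6), (((-28.5), (0.0)), -3.7), (((-23.5), (0.0)), 2.0)]
t9 (-0.08, 0.02) (0.0, 0.02) [(((-49.5), (20.0)), -1.2), (((-43.0), (20.0)), 8.6), (((-27.0), (20.0)), -6.3), (((-3.5), (20.0)), 5.0)]
t9 (-0.08, 0.035) (0.0, 0.035) [(((-49.0), (35.0)), 8.7), (((-27.5), (35.0)), -7.2), (((-22.0), (35.0)), 1.7)]
t9 (-0.08, 0.05) (0.0, 0.05) [(((-55.0), (50.0)), 8.5), (((-26.5), (50.0)), -6.2)]
t9 (-0.08, 0.07) (0.0, 0.07) [(((-60.0), (70.0)), 5.4), (((-27.5), (70.0)), -6.8), (((-21.5), (70.0)), 1.2)]
t9 (-0.02
[... 273 characters left out ...]
.6), (-35.0)), 4.4)]
t9 (0.04, -0.02) (0.1, -0.02) [(((68.1), (-20.0)), -2.2), (((72.3), (-20.0)), 4.4), (((79.4), (-20.0)), -2.9), (((89.1), (-20.0)), 1.8), (((91.8), (-20.0)), 1.5), (((94.4), (-20.0)), 1.5), (((96.2), (-20.0)), 1.6)]
t9 (0.04, 0.0) (0.1, 0.0) [(((67.4), (0.0)), -2.3), (((73.0), (0.0)), 4.3), (((95.9), (0.0)), 1.1), (((98.5), (0.0)), 1.5)]
t9 (0.04, 0.02) (0.1, 0.02) [(((44.9), (20.0)), -5.6), (((50.9), (20.0)), 1.5), (((72.6), (20.0)), 4.1)]
t9 (-0.01, -0.09) (-0.01, -0.01) [(((-10.0), (-43.5)), -4.4)]
t9 (0.0, -0.09) (0.0, -0.01) [(((0.0), (-43.5)), -4.7)]
t9 (0.05, -0.09) (0.05, -0.01) [(((50.0), (-43.5)), -4.5)]
t9 (0.06, -0.09) (0.06, -0.01) [(((60.0), (-44.0)), -4.9)]
```

Emit:
{"fn": "carry_out", "kwargs": {
  "motion": [
    [[0,0,-0.004],0],
    [[0.004,0,-0.0075],0],
    [[0.009,0.0005,-0.0075],0],
    [[0.013,0.001,-0.0075],0],
    [[0.016,0.001,-0.0075],0],
    [[0.019,0.001,-0.0075],0],
    [[0.021,0.001,-0.0075],0],
    [[0.021,0.001,-0.0075],0]
  ]
}}

```text
time: 27.7
position: [0.4773, 0.0571, 0.0055]
tool_rot: [-2.149, -2.284, 0.01]
ft_force: [0.0, 0.5, -2.8]
grip_width: 0.243
```

Emit:
{"fn": "carry_out", "kwargs": {
  "motion": [
    [[0.001,0.0001,0],0],
    [[0.002,0.0001,0],0],
    [[0.002,0.0001,0],0]
  ]
}}

```text
time: 28.0
position: [0.4791, 0.0571, 0.0055]
tool_rot: [-2.149, -2.284, 0.011]
ft_force: [-0.2, 0.1, -1.6]
grip_width: 0.248
```

Emit:
{"fn": "carry_out", "kwargs": {
  "motion": [
    [[0.001,0.0001,0],0],
    [[0.002,0.0001,0],0],
    [[0.002,0.0001,0],0]
  ]
}}

```text
time: 28.3
position: [0.4812, 0.0572, 0.0056]
tool_rot: [-2.149, -2.284, 0.011]
ft_force: [-0.3, -0.5, -2.0]
grip_width: 0.25
```

Emit:
{"fn": "carry_out", "kwargs": {
  "motion": [
    [[0.001,0.0001,-0.0015],0],
    [[0.002,0.0001,-0.0015],0],
    [[0.002,0.0001,-0.0015],0]
  ]
}}

```text
time: 28.6
position: [0.4831, 0.0574, 0.0039]
tool_rot: [-2.149, -2.284, 0.011]
ft_force: [0.3, 0.1, -2.4]
grip_width: 0.248
```

Emit:
{"fn": "carry_out", "kwargs": {
  "motion": [
    [[0.001,0.0001,0],0],
    [[0.002,0.0001,0],0],
    [[0.002,0.0001,0],0]
  ]
}}

```text
time: 28.9
position: [0.4852, 0.0574, 0.004]
tool_rot: [-2.149, -2.284, 0.011]
ft_force: [0.0, -0.5, -0.8]
grip_width: 0.247
```

Emit:
{"fn": "carry_out", "kwargs": {
  "motion": [
    [[0.001,0.0001,0],0],
    [[0.001,0.0001,0],0]
  ]
}}

```text
time: 29.1
position: [0.4862, 0.0575, 0.0041]
tool_rot: [-2.149, -2.284, 0.011]
ft_force: [0.6, -0.4, -1.7]
grip_width: 0.247
```

```bash
python3 -c "
from h import *
s=get_state(); print(s['position'])
grab('top','t10'); grab('side','s10')
crop('t10','x',270,160,370,260,4); crop('s10','y',300,190,400,290,4)
cv2.imwrite('pics/c9.png',np.hstack([cv2.imread('pics/x.png'),cv2.imread('pics/y.png')]))"
```

```text
[0.48620772 0.0575327  0.0040582 ]
```

View pics/c9.png

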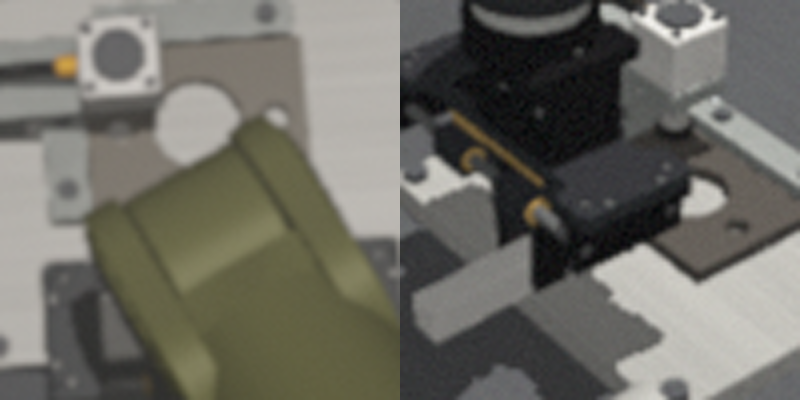

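```bash
python3 -c "
from fit import *
v=[.4862,.0575,.0653]
for L in(-.074,-.08,-.086):
  for z in(.020,.0245,.030):
    p=proj('s10',place(v,[[L,-.011,z],[L,.011,z],[L,-.011,z+.024],[L,.011,z+.024]])); print(L,z,((p-[300,190])*4+[400,0]).round(0).tolist())"
```

```text
-0.074 0.02 [[436.0, 345.0], [415.0, 325.0], [435.0, 314.0], [413.0, 294.0]]
-0.074 0.0245 [[436.0, 340.0], [414.0, 319.0], [434.0, 308.0], [412.0, 288.0]]
-0.074 0.03 [[436.0, 332.0], [414.0, 312.0], [434.0, 301.0], [412.0, 281.0]]
-0.08 0.02 [[428.0, 350.0], [406.0, 329.0], [426.0, 318.0], [404.0, 298.0]]
-0.08 0.0245 [[427.0, 344.0], [406.0, 324.0], [425.0, 312.0], [404.0, 292.0]]
-0.08 0.03 [[427.0, 337.0], [405.0, 316.0], [425.0, 305.0], [403.0, 285.0]]
-0.086 0.02 [[419.0, 354.0], [398.0, 334.0], [417.0, 323.0], [395.0, 302.0]]
-0.086 0.0245 [[419.0, 348.0], [397.0, 328.0], [417.0, 317.0], [395.0, 296.0]]
-0.086 0.03 [[418.0, 341.0], [397.0, 321.0], [416.0, 309.0], [394.0, 289.0]]
```

Emit:
{"fn": "carry_out", "kwargs": {
  "motion": [
    [[-0.01,-0.0007,0],0],
    [[-0.02,-0.0013,0],0],
    [[-0.028,-0.0018,-0.001],0],
    [[-0.028,-0.0018,-0.003],0],
    [[-0.024,-0.0016,-0.003],0],
    [[-0.02,-0.0013,-0.003],0],
    [[-0.016,-0.001,-0.003],0],
    [[-0.013,-0.0008,-0.003],0],
    [[-0.01,-0.0007,-0.003],0],
    [[-0.008,-0.0005,-0.003],0],
    [[-0.008,-0.0005,-0.003],0]
  ]
}}

```text
time: 30.3
position: [0.4783, 0.0573, 0.001]
tool_rot: [-2.149, -2.284, 0.01]
ft_force: [0.2, 0.5, -1.8]
grip_width: 0.249
```

Emit:
{"fn": "carry_out", "kwargs": {
  "motion": [
    [[0.001,0.0001,0],0],
    [[0.002,0.0001,0],0],
    [[0.002,0.0001,0],0]
  ]
}}

```text
time: 30.6
position: [0.4801, 0.0571, 0.001]
tool_rot: [-2.149, -2.284, 0.011]
ft_force: [0.5, 0.0, -1.7]
grip_width: 0.254
```

Emit:
{"fn": "carry_out", "kwargs": {
  "motion": [
    [[0.001,0.0001,0],0],
    [[0.0015,0.0001,0],0],
    [[0.0015,0.0001,0],0]
  ]
}}

```text
time: 30.9
position: [0.4816, 0.0572, 0.001]
tool_rot: [-2.149, -2.284, 0.011]
ft_force: [1.0, -0.3, -2.5]
grip_width: 0.251
```

Emit:
{"fn": "carry_out", "kwargs": {
  "motion": [
    [[0.001,0.0001,0],0],
    [[0.002,0.0001,0],0],
    [[0.002,0.0001,0],0]
  ]
}}

```text
time: 31.2
position: [0.482, 0.0572, 0.0006]
tool_rot: [-2.148, -2.283, 0.015]
ft_force: [-4.8, -0.5, -0.5]
grip_width: 0.249
```

Emit:
{"fn": "carry_out", "kwargs": {
  "motion": [
    [[0.001,0.0001,0],0],
    [[0.002,0.0001,0],0],
    [[0.002,0.0001,0],0]
  ]
}}

```text
time: 31.5
position: [0.4819, 0.0572, 0.0001]
tool_rot: [-2.146, -2.282, 0.02]
ft_force: [-10.4, -1.2, 3.8]
grip_width: 0.247
```

Emit:
{"fn": "carry_out", "kwargs": {
  "motion": [
    [[0.001,0.0001,0],0],
    [[0.002,0.0001,0],0],
    [[0.002,0.0001,0],0]
  ]
}}

```text
time: 31.8
position: [0.4819, 0.0571, -0.0004]
tool_rot: [-2.144, -2.28, 0.025]
ft_force: [-13.0, -1.3, 4.0]
grip_width: 0.249
```

Emit:
{"fn": "carry_out", "kwargs": {
  "motion": [
    [[-0.015,-0.001,0],0],
    [[-0.03,-0.002,0.01],0],
    [[-0.03,-0.002,0.05],0],
    [[-0.028,0.02,0.09],0.05],
    [[-0.028,0.06,0.09],0.1],
    [[-0.028,0.1,0.09],0.15],
    [[-0.028,0.14,0.09],0.2145],
    [[-0.028,0.18,0.09],0.2145],
    [[-0.028,0.22,0.09],0.2145],
    [[-0.028,0.26,0.09],0.2145],
    [[-0.028,0.304,0.08],0.2145],
    [[-0.028,0.304,0.05],0.2145],
    [[-0.028,0.304,0.02],0.2145],
    [[-0.028,0.304,0.0],0.2145],
    [[-0.028,0.304,0.0],0.2145]
  ]
}}

```text
time: 33.3
position: [0.4583, 0.3602, -0.002]
tool_rot: [-1.891, -2.501, 0.018]
ft_force: [-0.6, -0.2, -2.3]
grip_width: 0.25
```

```bash
python3 -c "
from h import *
s=get_state(); print(s['joint_positions'],s['position'],s['tool_rot'],s['ft_force'],s['torque'])"; python3 prof.py t11 1 | sed 's/np.float64//g' | sed -n '1,10p;15,18p'
```

```text
[ 0.11788066  0.60827437 -1.05131962  1.7847795   0.5799529   1.1122702
  0.71329149] [ 0.45825981  0.36020008 -0.00196995] [-1.89118961 -2.50066321  0.01798639] [-0.55500257 -0.16688475 -2.30620792] [ 0.01011282  0.03163586 -0.03319428]
t11 (-0.08, -0.035) (0.0, -0.035) [(((-26.5), (-35.0)), -6.1)]
t11 (-0.08, -0.02) (0.0, -0.02) [(((-27.5), (-20.0)), -5.6)]
t11 (-0.08, 0.0) (0.0, 0.0) [(((-26.5), (0.0)), -6.0), (((-22.0), (0.0)), 1.3)]
t11 (-0.08, 0.02) (0.0, 0.02) [(((-27.0), (20.0)), -6.1), (((-3.0), (20.0)), 5.0)]
t11 (-0.08, 0.035) (0.0, 0.035) [(((-27.5), (35.0)), -7.3), (((-22.0), (35.0)), 1.8)]
t11 (-0.08, 0.05) (0.0, 0.05) [(((-27.0), (50.0)), -6.1)]
t11 (-0.08, 0.07) (0.0, 0.07) [(((-27.5), (70.0)), -7.0), (((-21.5), (70.0)), 1.5)]
t11 (-0.02, 0.02) (-0.02, 0.1) [(((-20.0), (86.5)), 3.4)]
t11 (-0.01, 0.02) (-0.01, 0.1) [(((-10.0), (86.5)), 2.7), (((-10.0), (93.5)), -4.4)]
t11 (0.0, 0.02) (0.0, 0.1) [(((0.0), (34.0)), -2.7), (((0.0), (87.0)), 3.7)]
t11 (-0.01, -0.09) (-0.01, -0.01) [(((-10.0), (-44.0)), -4.2)]
t11 (0.0, -0.09) (0.0, -0.01) [(((0.0), (-43.5)), -4.6)]
t11 (0.05, -0.09) (0.05, -0.01) [(((50.0), (-43.5)), -4.2)]
t11 (0.06, -0.09) (0.06, -0.01) [(((60.0), (-43.5)), -4.9)]
```

Emit:
{"fn": "carry_out", "kwargs": {
  "motion": [
    [[0,0,-0.006],0],
    [[0,0,-0.012],0],
    [[0,0,-0.016],0],
    [[0,0,-0.017],0],
    [[0,0,-0.017],0]
  ]
}}

```text
time: 33.85
position: [0.4597, 0.3615, -0.0159]
tool_rot: [-1.893, -2.502, 0.012]
ft_force: [0.3, 0.7, -2.2]
grip_width: 0.248
```

Emit:
{"fn": "carry_out", "kwargs": {
  "motion": [
    [[0,0,0],0],
    [[0,0,0],0],
    [[0,0,0],0],
    [[0,0,0],0],
    [[0,0,0.0],0],
    [[0,0,0.01],0],
    [[0,0,0.03],0],
    [[0,0,0.07],0],
    [[0,0,0.11],0],
    [[0,0,0.15],0],
    [[0,0,0.17],0]
  ],
  "grip": -1
}}

```text
time: 34.95
position: [0.4603, 0.3632, 0.1585]
tool_rot: [-1.893, -2.504, 0.004]
ft_force: [0.1, 0.4, 0.1]
grip_width: 0.995
```

```bash
python3 -c "
from h import *
s=get_state(); print(s['joint_positions'],s['position'],s['tool_rot'],s['ft_force'],s['torque'],s['grip_width'])"
```

```text
[ 0.22133085  0.44923574 -1.18989565  1.6291245   0.42204632  1.35774835
  0.82000578] [0.46031102 0.3632168  0.15848698] [-1.8927297  -2.50363561  0.00411406] [0.05052659 0.36917227 0.07167041] [ 0.00750745 -0.01284384  0.01753968] 0.9945287817394549
```

Emit:
{"fn": "carry_out", "kwargs": {
  "motion": [
    [[0.01,-0.04,0],-0.14],
    [[0.02,-0.08,0],-0.28],
    [[0.02,-0.12,0],-0.42],
    [[0.02,-0.16,0],-0.56],
    [[0.02,-0.2,0],-0.7],
    [[0.02,-0.24,0],-0.84],
    [[0.02,-0.28,0],-0.98],
    [[0.02,-0.32,0],-1.12],
    [[0.02,-0.36,0],-1.26],
    [[0.02,-0.4,0],-1.4],
    [[0.02,-0.44,0],-1.54],
    [[0.02,-0.48,0],-1.68],
    [[0.01,-0.52,0],-1.82],
    [[0.0,-0.55,0],-1.96],
    [[0.0,-0.58,0],-2.1],
    [[0.0,-0.61,0],-2.24],
    [[-0.01,-0.64,0],-2.38],
    [[-0.02,-0.67,0],-2.52],
    [[-0.03,-0.7,0],-2.66],
    [[-0.047,-0.726,0],-2.8]
  ]
}}

```text
time: 36.95
position: [0.4129, -0.3654, 0.1547]
tool_rot: [-2.78, 1.444, -0.007]
ft_force: [-0.2, 0.2, -0.1]
grip_width: 1.002
```

Emit:
{"fn": "carry_out", "kwargs": {
  "motion": [
    [[0,0,0],-0.14],
    [[0,0,0],-0.28],
    [[0,0,0],-0.42],
    [[0,0,0],-0.56],
    [[0,0,0],-0.574],
    [[0,0,0],-0.574]
  ]
}}

```text
time: 37.55
position: [0.4128, -0.3642, 0.1545]
tool_rot: [-2.268, 2.164, -0.009]
ft_force: [0.3, -0.6, 0.4]
grip_width: 1.005
```

```bash
python3 -c "
from h import *
s=get_state(); print(s['joint_positions'],s['position'],s['tool_rot'],s['ft_force'],s['torque'],s['grip_width'])
v=s['tool_rot']; print(np.degrees(2*np.arctan2(v[1],v[0])))"
```

```text
[ 1.16603631  0.1628321  -0.5347247   1.74306587  0.08056593  1.25238792
 -0.91182832] [ 0.41282811 -0.36417299  0.15446039] [-2.26750825  2.16428217 -0.00915096] [ 0.29295392 -0.60461757  0.42420984] [-0.03839537  0.18563652  0.02070493] 1.0051070498952344
272.6686051751896
```

Emit:
{"fn": "carry_out", "kwargs": {
  "motion": [
    [[0.001,0.0015,-0.03],0],
    [[0.001,0.0015,-0.06],0],
    [[0.001,0.0015,-0.08],0],
    [[0.001,0.0015,-0.088],0],
    [[0.001,0.0015,-0.092],0],
    [[0.001,0.0015,-0.092],0]
  ]
}}

```text
time: 38.15
position: [0.4139, -0.3631, 0.0625]
tool_rot: [-2.265, 2.167, -0.009]
ft_force: [0.8, 0.4, -0.8]
grip_width: 0.996
```

Emit:
{"fn": "carry_out", "kwargs": {
  "motion": [
    [[0,0,0],0],
    [[0,0,0],0],
    [[0,0,0],0],
    [[0,0,0],0],
    [[0,0,0],0],
    [[0,0,0],0],
    [[0,0,0],0],
    [[0,0,0],0],
    [[0,0,0],0],
    [[0,0,0],0]
  ],
  "grip": 1,
  "squeeze": 30
}}

```text
time: 39.15
position: [0.4133, -0.3601, 0.0619]
tool_rot: [-2.264, 2.166, -0.002]
ft_force: [-0.9, 4.9, 4.4]
grip_width: 0.407
```

Emit:
{"fn": "carry_out", "kwargs": {
  "motion": [
    [[0,0.002,0],0],
    [[0,0.003,0],0],
    [[0,0.003,0],0]
  ],
  "squeeze": 50
}}

```text
time: 39.45
position: [0.4134, -0.3601, 0.0619]
tool_rot: [-2.264, 2.169, -0.009]
ft_force: [-0.3, 0.7, 1.2]
grip_width: 0.401
```

Emit:
{"fn": "carry_out", "kwargs": {
  "motion": [
    [[-0.0015,0,0.002],0],
    [[-0.003,0,0.0045],0],
    [[-0.0045,0,0.0065],0],
    [[-0.0045,0,0.0065],0]
  ]
}}

```text
time: 39.85
position: [0.409, -0.3602, 0.0683]
tool_rot: [-2.263, 2.169, -0.009]
ft_force: [3.6, -1.8, -8.4]
grip_width: 0.395
```

Emit:
{"fn": "carry_out", "kwargs": {
  "motion": [
    [[-0.0013,0,0.002],0],
    [[-0.0027,0,0.0039],0],
    [[-0.0027,0,0.0039],0]
  ]
}}

```text
time: 40.15
position: [0.4061, -0.3603, 0.0724]
tool_rot: [-2.264, 2.169, -0.009]
ft_force: [3.6, -3.9, -10.3]
grip_width: 0.401
```

```bash
python3 -c "
from math import *
# grip point radius, start .067 est + .0125
r=.067+.0128
for i in range(0,19):
    a=-35+i*70/18; x=r*sin(radians(a))-r*sin(radians(-35)); z=r*cos(radians(a))-r*cos(radians(35)); print(i,round(a,1),round(x*1000,1),round(x*.0437*1000,1),round(z*1000,1))"
```

```text
0 -35.0 0.0 0.0 0.0
1 -31.1 4.5 0.2 3.0
2 -27.2 9.3 0.4 5.6
3 -23.3 14.2 0.6 7.9
4 -19.4 19.2 0.8 9.9
5 -15.6 24.4 1.1 11.5
6 -11.7 29.6 1.3 12.8
7 -7.8 35.0 1.5 13.7
8 -3.9 40.4 1.8 14.2
9 0.0 45.8 2.0 14.4
10 3.9 51.2 2.2 14.2
11 7.8 56.6 2.5 13.7
12 11.7 61.9 2.7 12.8
13 15.6 67.2 2.9 11.5
14 19.4 72.3 3.2 9.9
15 23.3 77.4 3.4 7.9
16 27.2 82.3 3.6 5.6
17 31.1 87.0 3.8 3.0
18 35.0 91.5 4.0 0.0
```

Emit:
{"fn": "carry_out", "kwargs": {
  "motion": [
    [[0.0045,0.0002,0.003],0],
    [[0.0093,0.0004,0.0056],0],
    [[0.0142,0.0006,0.0079],0],
    [[0.0192,0.0008,0.0099],0],
    [[0.0244,0.001,0.0115],0],
    [[0.0244,0.001,0.0115],0]
  ]
}}

```text
time: 40.75
position: [0.4279, -0.3595, 0.0828]
tool_rot: [-2.266, 2.171, -0.001]
ft_force: [-2.7, -4.6, -10.8]
grip_width: 0.396
```

Emit:
{"fn": "carry_out", "kwargs": {
  "motion": [
    [[0.0052,0.0002,0.0013],0],
    [[0.0106,0.0004,0.0022],0],
    [[0.016,0.0007,0.0027],0],
    [[0.0214,0.0009,0.0029],0],
    [[0.0268,0.0011,0.0027],0],
    [[0.0322,0.0014,0.0022],0],
    [[0.0375,0.0016,0.0013],0],
    [[0.0375,0.0016,0.0013],0]
  ]
}}

```text
time: 41.55
position: [0.4646, -0.3583, 0.0855]
tool_rot: [-2.266, 2.173, 0.0]
ft_force: [-7.3, -2.6, -1.8]
grip_width: 0.404
```

Emit:
{"fn": "carry_out", "kwargs": {
  "motion": [
    [[0.0053,0.0002,-0.0013],0],
    [[0.0104,0.0005,-0.0029],0],
    [[0.0155,0.0007,-0.0049],0],
    [[0.0204,0.0009,-0.0072],0],
    [[0.0204,0.0009,-0.0072],0]
  ]
}}

```text
time: 42.05
position: [0.4864, -0.3575, 0.0794]
tool_rot: [-2.266, 2.172, -0.004]
ft_force: [-5.4, -1.6, 1.3]
grip_width: 0.402
```

Emit:
{"fn": "carry_out", "kwargs": {
  "motion": [
    [[0.0047,0.0002,-0.0026],0],
    [[0.0092,0.0004,-0.0056],0],
    [[0.0092,0.0004,-0.0056],0]
  ]
}}

```text
time: 42.35
position: [0.4968, -0.3572, 0.0742]
tool_rot: [-2.265, 2.171, -0.007]
ft_force: [-3.9, -1.5, 1.9]
grip_width: 0.396
```

Emit:
{"fn": "carry_out", "kwargs": {
  "motion": [
    [[0.0017,0,-0.0012],0],
    [[0.0033,0.0001,-0.0023],0],
    [[0.0033,0.0001,-0.0023],0]
  ]
}}

```text
time: 42.65
position: [0.4999, -0.3571, 0.0719]
tool_rot: [-2.265, 2.171, -0.007]
ft_force: [-5.1, -0.9, 3.4]
grip_width: 0.388
```

Emit:
{"fn": "carry_out", "kwargs": {
  "motion": [
    [[0.0017,0,-0.0012],0],
    [[0.0025,0.0001,-0.0017],0],
    [[0.0025,0.0001,-0.0017],0]
  ]
}}

```text
time: 42.95
position: [0.5011, -0.357, 0.0687]
tool_rot: [-2.265, 2.172, -0.004]
ft_force: [-4.6, -2.2, -2.9]
grip_width: 0.392
```

Emit:
{"fn": "carry_out", "kwargs": {
  "motion": [
    [[0.0017,0,-0.0012],0],
    [[0.0033,0.0001,-0.0023],0],
    [[0.0033,0.0001,-0.0023],0]
  ]
}}

```text
time: 43.25
position: [0.5015, -0.3569, 0.065]
tool_rot: [-2.266, 2.175, 0.004]
ft_force: [-9.2, -2.2, -2.2]
grip_width: 0.39
```

```bash
python3 -c "
from h import *
s=get_state(); print(s['joint_positions'],s['position'],s['tool_rot'],s['ft_force'],s['torque'],s['grip_width'])
grab('side','s12');grab('top','t12')"
```

```text
[ 1.01008274  0.39250427 -0.53450038  1.67247819  0.21520911  1.13842616
 -1.11218931] [ 0.50147012 -0.35693531  0.06503662] [-2.26616092  2.17537153  0.00424866] [-9.15742067 -2.22123236 -2.22766207] [-0.61109158  2.47150631  0.02009653] 0.3899875041089025
```

Emit:
{"fn": "carry_out", "kwargs": {
  "motion": [
    [[0,0,0],0],
    [[0,0,0],0],
    [[0,0,0],0],
    [[0,0,0],0],
    [[0,0,0],0],
    [[0,0,0],0],
    [[0,0,0],0],
    [[0,0,0.0],0],
    [[0,0,0.03],0],
    [[0,0,0.07],0],
    [[0,0,0.1],0],
    [[-0.04,0,0.12],0],
    [[-0.08,0,0.12],0],
    [[-0.12,0,0.12],0],
    [[-0.12,0.05,0.12],0],
    [[-0.12,0.1,0.12],0],
    [[-0.12,0.1,0.12],0]
  ],
  "grip": -1
}}

```text
time: 45.05
position: [0.3878, -0.2495, 0.1866]
tool_rot: [-2.272, 2.16, -0.008]
ft_force: [0.8, -1.0, 0.4]
grip_width: 0.998
```

```bash
python3 -c "
from fit import *
grab('side','s13');grab('top','t13')
V=[.452,-.3608,.0437]
a=.611
K=lambda r,y=0:[r*np.sin(a),y,.05+r*np.cos(a)]
crop('s13','x',400,320,500,420,4); crop('t13','y',470,200,570,300,4)
X=cv2.imread('pics/x.png');Y=cv2.imread('pics/y.png')
for f,im,o in(('s13',X,(400,320)),('t13',Y,(470,200))):
  for r,c in((.103,(0,0,255)),(.073,(0,255,0)),(.041,(255,255,0))):
    p=((proj(f,place(V,[K(r)]))[0]-o)*4).astype(int); cv2.circle(im,tuple(map(int,p)),3,c,1)
b=np.hstack([X,Y])
d=lambda f,x0,y0,x1,y1:cv2.resize(load(f)['pixels'][y0:y1,x0:x1],(400,200))
b=np.vstack([b,np.hstack([d('s13',330,180,410,220),d('t13',130,200,270,270)])])
cv2.imwrite('pics/c10.png',b)"
python3 prof.py t13 | sed 's/np.float64//g' | sed -n '1,10p;15,18p'
```

```text
t13 (-0.08, -0.035) (0.0, -0.035) [(((-27.0), (-35.0)), -6.2)]
t13 (-0.08, -0.02) (0.0, -0.02) [(((-27.0), (-20.0)), -5.7)]
t13 (-0.08, 0.0) (0.0, 0.0) [(((-27.0), (0.0)), -6.0), (((-22.0), (0.0)), 1.1)]
t13 (-0.08, 0.02) (0.0, 0.02) [(((-27.0), (20.0)), -6.3), (((-3.0), (20.0)), 5.1)]
t13 (-0.08, 0.035) (0.0, 0.035) [(((-27.5), (35.0)), -7.4), (((-22.0), (35.0)), 1.8)]
t13 (-0.08, 0.05) (0.0, 0.05) [(((-27.0), (50.0)), -6.3), (((-22.0), (50.0)), 1.0)]
t13 (-0.08, 0.07) (0.0, 0.07) [(((-27.5), (70.0)), -7.0), (((-21.5), (70.0)), 1.6)]
t13 (-0.02, 0.02) (-0.02, 0.1) [(((-20.0), (86.0)), 3.7)]
t13 (-0.01, 0.02) (-0.01, 0.1) [(((-10.0), (86.0)), 2.8), (((-10.0), (93.5)), -4.8)]
t13 (0.0, 0.02) (0.0, 0.1) [(((0.0), (34.5)), -3.1), (((0.0), (81.5)), -1.1), (((0.0), (87.0)), 3.9)]
t13 (-0.01, -0.09) (-0.01, -0.01) [(((-10.0), (-43.5)), -4.3)]
t13 (0.0, -0.09) (0.0, -0.01) [(((0.0), (-43.5)), -4.5)]
t13 (0.05, -0.09) (0.05, -0.01) [(((50.0), (-43.5)), -4.5)]
t13 (0.06, -0.09) (0.06, -0.01) [(((60.0), (-44.0)), -5.1)]
```

View pics/c10.png

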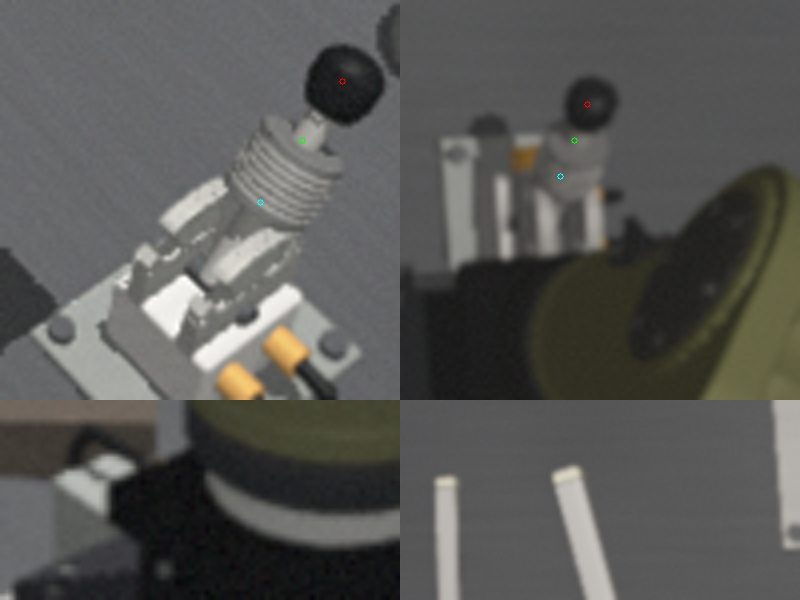

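```bash
python3 -c "
from h import *
s=get_state(); print(s['time'],s['qd'].round(3),s['ft_force']); print(ticket.close_job())"
```

```text
45.15 [ 0.015  0.038  0.04  -0.024  0.015 -0.004  0.002] [-0.4459258  -1.1602986   0.34859216]
the job is handed in; nothing more can be done
None
```

The job is done and handed in at 45 s of the 72 s allowed.

I pushed the flange plate into the stop corner with the drift, first +x, then +y, then a last +x nudge. I laid the drift back on the bench at its old spot. Then I lifted the collar, threw the lever fully away from the robot, and opened the gripper so the collar could drop.

**Last checks that agreed**
- **Plate:** its edges read straight and parallel to the fixture within the 0.5–1 mm picture resolution. They did not move after the pushes. Each push stalled firmly, at about 7 N for the first +x push, 6.5 N for +y and 13 N for the last +x nudge.
- **Lever and collar:** the knob sits within about 1 px of its fully thrown position in both views. The collar's top rim is where it should be when fully down.
- **Drift:** in the part of the last top view I looked at, its nylon-tipped half lies at the old spot, off the fixture.

**What disagreed or stayed unchecked**
- **Gripper height:** the real finger tips were about 22 mm above the reported TCP. I closed on nothing twice before finding this, then worked from measured heights.
- **Joint limit:** on the first turn for the +y push, joint 7 read 2.691 rad against its limit of 2.69, and joint 3 came close to its own limit. The bar also most likely tipped slightly in the grip there. I backed out and pushed with the bar's other end.
- **Last nudge:** its first try met nothing, probably because the tip rode above the plate. I lowered the bar 3 mm and repeated it.
- **Clamp foot:** I did not see it in the final picture, because the arm blocked the view. That it came down rests on the lever position.
- **Other things on the bench:** I did not measure them again afterwards.

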